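# Hook the grit tray out from under its ledge

## Robot

A 6-joint arm with a two-finger parallel gripper is mounted at the origin on a cart in front of the work surface, level with it; the furniture and walls round the work are solid. World frame = base frame: x ahead of the robot, y to its left, z up, the work surface at z = 0. Lengths are in mm, angles in rad, forces in N, time in s.
With the tool pointing down it reaches from about 275 to 750 mm from the base axis. Payload 10.2 kg.
Tool frame: the origin (TCP) lies between the finger pads; the fingertips stand 14 mm ahead of it and the grasp point (between the pads) lies 5 mm behind it; z points along the fingers, y is the line along which they close (so a half turn about z gives the same grasp; the last joint's range is limited). The gripper opens to 88 mm and grips with 3 to 60 N. Pads are 18 mm wide; open, the fingers measure 123 mm over their backs; the gripper's body (75 mm by 187 mm) begins 45 mm behind the grasp point.
Start: joints at [0.926, 0.313, 1.498, -0, 1.331, -0.223], TCP at [214.95, 478.986, 252.72] pointing down, gripper open.
Joint ranges: [-2.94, 2.94], [-0.97, 2.17], [0.19, 2.56], [-1.23, 4.37], [0.02, 3.11], [-2.88, 2.88]. Speed limits (rad/s): [2.39, 2.39, 3.01, 3.14, 3.14, 3.14].

## Interface

Orientations are given as a 3x3 rotation matrix whose columns are the frame's x, y, z axes.
In Python, from station import robot, effector, solve_ik, sensors, eyes gives the robot as it stands. The module is installed in compiled form; this text tells all that it offers. Calls block until the motion is done:
- robot.reach(position, orientation): joint-space move of the TCP to a pose.
- robot.movel(position, max_speed=150, rotation=None, max_force=None): straight line of the TCP; rotation=None keeps the orientation; max_speed is the mean speed in mm/s. With max_force (N) it stops when the force on the tool has changed by that much, and returns True; else False.
- robot.move_j(angles): joint-space move.
- effector.open_jaws() and effector.grasp(): open the fingers fully, or close them until they stop; the grip force is fixed at half the most.
- robot.sleep(seconds).
- solve_ik(position, orientation): joint angles nearest the present ones, or None.
- sensors.sense(): the state.
- eyes.grab_frame(name): name is "scene" or "side" or "wrist"; returns the picture (384x512x3 uint8, blue, green, red); there is no depth.
- eyes.calibration(name): a dict with "camera_matrix" (3x3 intrinsics, pixels), "origin" and "attitude" of the camera in the world. Camera axes: x right, y down, z forward; pixel columns grow to the right and rows downward; lengths in mm; the calibration is good to about 2 mm. A picture is of the moment at which its call begins: read the wrist's pose just before it. calibration takes no time and is no camera call; for the wrist camera it gives the pose at the moment of the call.
A pose or a line that the arm cannot do raises robot.IKError and nothing moves.
- robot.hand_in(): hands the job in; it is judged then, once.
The state is a dict: "clock": time; "joint_pos": joint angles; "joint_velocities": joint speeds; "effort": joint torques, N m; "ee_pos": TCP position; "tool_rot": TCP orientation; "ft_force": force on the tool from outside, world axes, zero at the start; "moment": the same for the moment, N m; "opening": finger opening in mm; "gripper_force": force on a finger pad.
Only numpy, scipy, OpenCV 4.12 (cv2) and the standard library are available. Lean on these libraries where they do the work, as an engineer would, in place of code of your own. Each camera call takes 0.05 s, during which the arm holds its last target. There are 200 camera calls.

## Task

Take the yellow-handled hook, reach its rod in under the overhanging top of the grey grit box, drop the hook's end into the pull eye of the red tray and draw the tray out until the whole eye stands well clear in front of the overhang. Then unhook and stand the hook upright on its foot on the table, away from the eye. Leave the black-handled straight pusher alone and keep the gripper off the box and tray.

Things in the scene. Friction and masses are not known exactly. Their poses are not given: they have to be found in the camera images.
- grit_box: Grey steel box fixed to the table, open in front: 160 deep (x) x 100 wide (y) x 93 high. Origin: centre of its underside; x points from the open front to the back, z up. The top plate's front edge (the ledge) is at x = -80; its underside is 85 above the table. 88 wide between the side walls, which run forward to the ledge's edge. A bush (30 high) and a clipper blade are fixed on top at the back.
- tray_eye (a point): Centre of the opening of the red tray's pull eye, a level loop of 6 mm round bar, 20 above the table, hidden under the ledge: with the tray in (as at the start) this point is 40 behind the ledge's front edge, on the box's centre line. Opening 36 wide (y), 33 deep (x); the front bar's centre is 19 in front of this point, the tray's face 17 behind it. Axes as the box's; moves with the tray.
- grit_tray (a joint): How far the tray is drawn out along the box's -x, in m: 0 fully in (at the start), stop at 0.080. About 1.5 N of friction; it stays where it is left. The whole eye is out from under the ledge from 0.057 on.
- hook_grip (a point): Loose hook tool, 0.16 kg, standing on its foot (50 x 36 x 6). Yellow upright handle 34 (x) x 22 (y), from 8 to 68 above the foot's underside, steel cap 36 x 24 above it to 74. This point is on the handle's axis, 55 above the underside: grip it here across y. An 8 mm round rod runs level along +x, its centre 32 above the underside, and bends straight down at x = 120. z up.
- hook_tip (a point): Lowest point of the hook's downturned end: 120 along the tool's +x from hook_grip and 53 below it (2 above the underside of the foot). The end is 8 thick and hangs 26 below the rod. Same axes as hook_grip.
- pusher_grip (a point): Bystander: a pusher of the same size and shape but with a black handle and a straight rod, 128 long, with no downturned end. The point is on its handle, 55 up. To be left alone. Fixed things near the work (world, m): thin lamp mast at x 0.345, y 0.515, 0.64 tall; vice at x 0.28 to 0.45, y 0.37 to 0.49, 0.11 tall; grinder right of y = 0.08, 0.26 tall.

How it is judged:
By the outcome, as a careful person would: the job done as asked, in the order asked, and still so for the second after the job is handed in, with the robot touching nothing.
It also fails if it takes over 54 s, if anything falls off the work surface, if the arm or the gripper's body presses on something with over 40 N, if the wrist force passes 120 N, or if a joint passes its speed limit or range.

## Working session

There is one attempt and no reset: what is moved stays moved. The work goes in short steps, each a Python script; the robot and the scene stay as the last script left them, time stands still between calls to the robot, and variables do not carry over. Pictures are saved under pics/ and viewed, at most 10 in all, crops included, and the job is handed in when it is done.

```bash
mkdir -p pics
python3 - <<'E'
from station import robot, effector, solve_ik, sensors, eyes
import cv2
for n in ("scene","side"):
    im=eyes.grab_frame(n); cv2.imwrite(f"pics/{n}0.png",cv2.resize(im,(800,600),interpolation=cv2.INTER_CUBIC))
    print(n,eyes.calibration(n))
w=eyes.grab_frame("wrist"); cv2.imwrite("pics/w0.png",w); print(eyes.calibration("wrist"))
print(sensors.sense())
E
```

```text
scene {'camera_matrix': array([[461.65524244,   0.        , 249.0954648 ],
       [  0.        , 461.65524244, 188.97172957],
       [  0.        ,   0.        ,   1.        ]]), 'origin': array([1037.36827324, -294.25949996,  460.77286032]), 'attitude': array([[ 0.81155472,  0.2655351 , -0.52045177],
       [ 0.58412453, -0.38903992,  0.71235277],
       [-0.01332185, -0.8821219 , -0.47083275]])}
side {'camera_matrix': array([[394.5948102 ,   0.        , 256.92479458],
       [  0.        , 394.5948102 , 183.42915346],
       [  0.        ,   0.        ,   1.        ]]), 'origin': array([  60.4257758 , -213.8515221 ,  482.39203875]), 'attitude': array([[ 0.69549385, -0.34941582,  0.62785101],
       [-0.71851801, -0.33274483,  0.61074769],
       [-0.00449073, -0.87589352, -0.48248354]])}
{'camera_matrix': array([[273.7456552 ,   0.        , 256.44768597],
       [  0.        , 273.7456552 , 190.83536589],
       [  0.        ,   0.        ,   1.        ]]), 'origin': array([143.35259232, 509.63380651, 383.79920995]), 'attitude': array([[ 4.08993935e-01,  8.71467151e-01,  2.70682407
[... 241 characters left out ...]
1.33099324e+00, -2.23413098e-01]), 'joint_velocities': array([ 0.00011568, -0.00163467, -0.00227817, -0.00033076, -0.0011271 ,
       -0.00021094]), 'effort': array([ 1.35101120e-03, -4.02301776e+01, -2.52319139e+01,  6.94925850e-02,
        3.42311512e-02, -2.50698542e-05]), 'ee_pos': array([214.85417573, 478.85080945, 252.31265378]), 'tool_rot': array([[-9.12351395e-01,  4.09407621e-01, -5.75181482e-04],
       [ 4.09407964e-01,  9.12351126e-01, -7.36202314e-04],
       [ 2.23360634e-04, -9.07159088e-04, -9.99999564e-01]]), 'ft_force': array([ 0.09901976, -0.36135738,  0.38493091]), 'moment': array([ 0.00506557,  0.00988793, -0.00879792]), 'gripper_force': 0.0, 'opening': 87.9625450629172}
```

View pics/scene0.png

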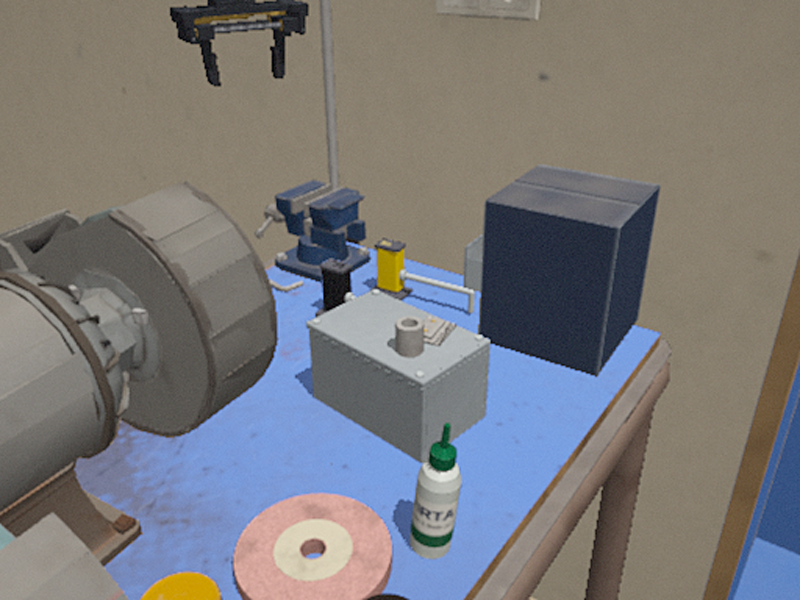

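View pics/side0.png

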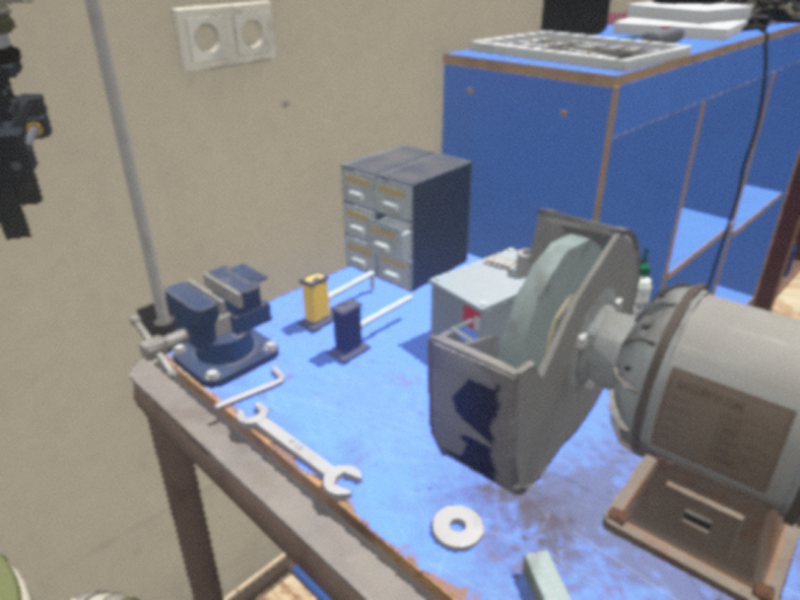

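Scene view: yellow hook cap centre is near (390,243), with its rod bend at (471,291) and the black pusher at (345,266). The box top corners are (310,325), (376,292), (490,342) and (422,380). The side view shows the red tray at about (470,318), facing the robot.

```bash
cat > h.py <<'E'
from station import robot, effector, solve_ik, sensors, eyes
import cv2, numpy as np
def ray(cal,uv,z,s=1.0):
    d=cal["attitude"]@np.linalg.inv(cal["camera_matrix"])@np.array([uv[0]/s,uv[1]/s,1])
    o=cal["origin"]; return (o+d*(z-o[2])/d[2]).round(1)
def proj(cal,p):
    q=cal["camera_matrix"]@(cal["attitude"].T@(np.array(p)-cal["origin"])); return (q[:2]/q[2]).round(1)
def R(yaw): # tool down, tool y axis at yaw
    c,s=np.cos(yaw),np.sin(yaw); y=np.array([c,s,0]); z=np.array([0,0,-1.]); return np.column_stack([np.cross(y,z),y,z])
E
python3 - <<'E'
from h import *
c=eyes.calibration("scene"); S=1.5625
for n,uv,z in [("cap",(390,243),74),("bend",(471,291),32),("tipbottom",(471,311),2),("black",(345,266),74),("bL",(310,325),93),("bT",(376,292),93),("bR",(490,342),93),("bN",(422,380),93),("bNbot",(420,455),0)]:
    print(n,ray(c,uv,z,S))
c=eyes.calibration("side")
for n,uv,z in [("cap",(315,277),74),("bend",(373,273),32),("black",(347,304),74),("blackend",(410,298),32),("bFL",(432,280),93)]:
    print(n,ray(c,uv,z,S))
E
```

```text
cap [525.3 410.2  74. ]
bend [642.7 422.5  32. ]
tipbottom [642.9 424.4   2. ]
black [519.9 322.4  74. ]
bL [602.  165.5  93. ]
bT [614.5 260.2  93. ]
bR [766.8 239.4  93. ]
bN [748.1 149.1  93. ]
bNbot [742.3 155.7   0. ]
cap [527.8 411.3  74. ]
bend [647.5 419.7  32. ]
black [508.9 321.9  74. ]
blackend [630.3 323.1  32. ]
bFL [608.4 262.2  93. ]
```

Run:
```python
from h import *
c=eyes.calibration("side")
print("cab",ray(c,(345,262),0,1.5625),ray(c,(408,288),0,1.5625))
robot.movel([200,320,290],max_speed=200)
robot.reach([400,250,290],R(1.60))
robot.movel([430,215,230],max_speed=200)
cv2.imwrite("pics/w1.png",cv2.resize(eyes.grab_frame("wrist"),(800,600),interpolation=cv2.INTER_CUBIC)); np.save("c1.npy",eyes.calibration("wrist"),allow_pickle=True)
robot.movel([510,405,230],max_speed=200,rotation=R(1.66))
cal=eyes.calibration("wrist")
cv2.imwrite("pics/w2.png",cv2.resize(eyes.grab_frame("wrist"),(800,600),interpolation=cv2.INTER_CUBIC)); np.save("c2.npy",cal,allow_pickle=True)
s=sensors.sense();print(s["clock"],s["ee_pos"],s["joint_pos"])
```

```text
cab [684.2 530.4   0. ] [692.1 385.9   0. ]
3.7833 [509.83209671 404.61966025 230.33166186] [ 4.91228924e-01  6.13416903e-01  1.10225090e+00 -7.72991235e-05
  1.42573464e+00 -1.16835523e+00]
```

View pics/w1.png

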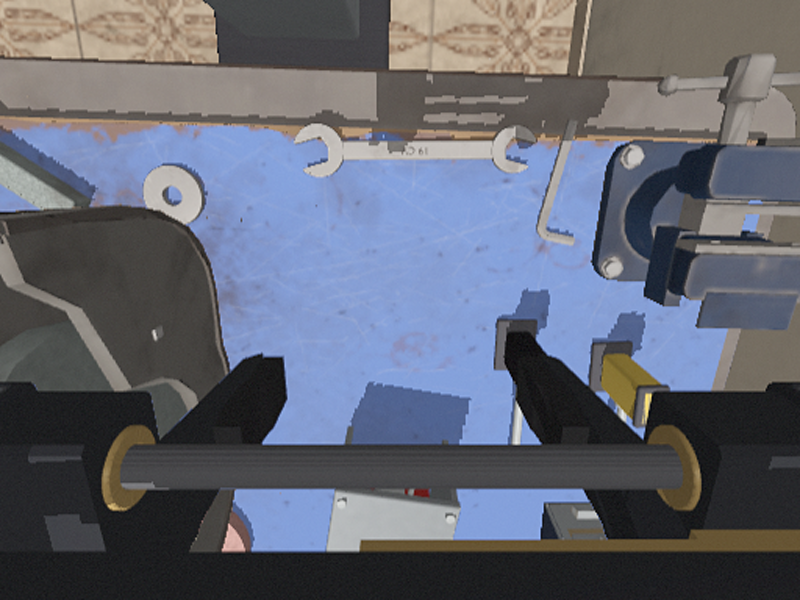

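View pics/w2.png

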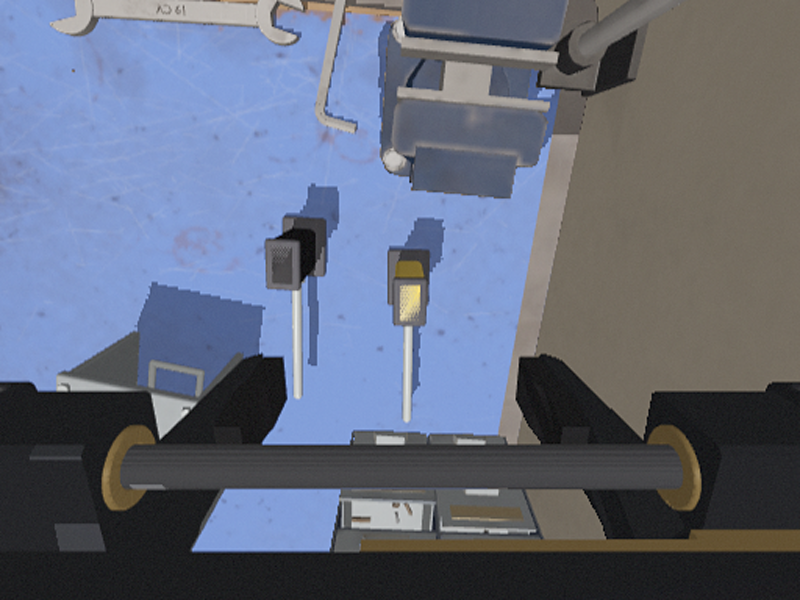

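Wrist view 2: the hook cap is at (410,302), its rod bend at (407,417), and the pull eye loop is visible under the ledge, front bar from (153,363) to (203,373). In view 1 the box's top front corners are around (335,488) and (461,502).

Run:
```python
from h import *
c2=np.load("c2.npy",allow_pickle=True).item();c1=np.load("c1.npy",allow_pickle=True).item();S=1.5625
for n,uv,z in [("cap",(410,302),74),("bend",(407,417),34),("footL",(389,248),6),("footR",(430,250),6),("fbarL",(152,363),20),("fbarR",(203,373),20),("backL",(150,390),20),("backR",(200,396),20),("blackcap",(282,264),74),("blackend",(298,397),32)]:
    print(n,ray(c2,uv,z,S))
for n,uv,z in [("bl",(335,488),93),("br",(461,502),93)]: print(n,ray(c1,uv,z,S))
im=cv2.imread("pics/w2.png")[270:450,30:290]; cv2.imwrite("pics/crop.png",cv2.resize(im,None,fx=3,fy=3,interpolation=cv2.INTER_CUBIC))
```

```text
cap [523.2 412.   74. ]
bend [641.8 421.7  34. ]
footL [499.  393.4   6. ]
footR [497.6 427.9   6. ]
fbarL [616.5 194.7  20. ]
fbarR [622.4 238.8  20. ]
backL [643.6 190.7  20. ]
backR [645.7 235.   20. ]
blackcap [503.7 321.8  74. ]
blackend [631.6 325.5  32. ]
bl [589.7 169.8  93. ]
br [600.  267.4  93. ]
```

View pics/crop.png

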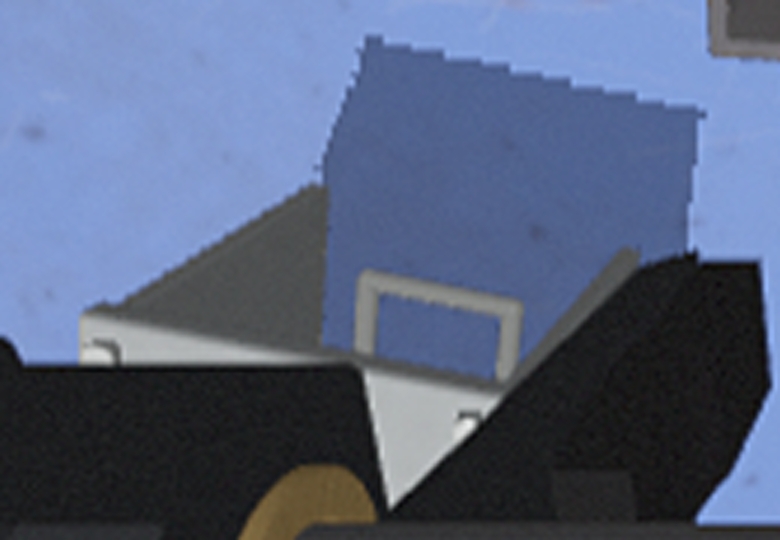

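The crop shows the eye loop with its front bar from (368,280) to (513,308) and the ledge corner at (80,312). I'll take one nearer look from straight in front of the box before grasping.

Run:
```python
from h import *
robot.movel([490,228,215],max_speed=200,rotation=R(1.44)); robot.sleep(0.2)
cal=eyes.calibration("wrist"); im=eyes.grab_frame("wrist"); np.save("c3.npy",cal,allow_pickle=True)
cv2.imwrite("pics/w3.png",im); cv2.imwrite("pics/w3c.png",cv2.resize(im[150:300,140:390],None,fx=3,fy=3,interpolation=cv2.INTER_CUBIC))
s=sensors.sense();print(s["clock"],s["ee_pos"])
```

```text
5.075 [489.94624467 228.53728032 214.89373293]
```

View pics/w3c.png

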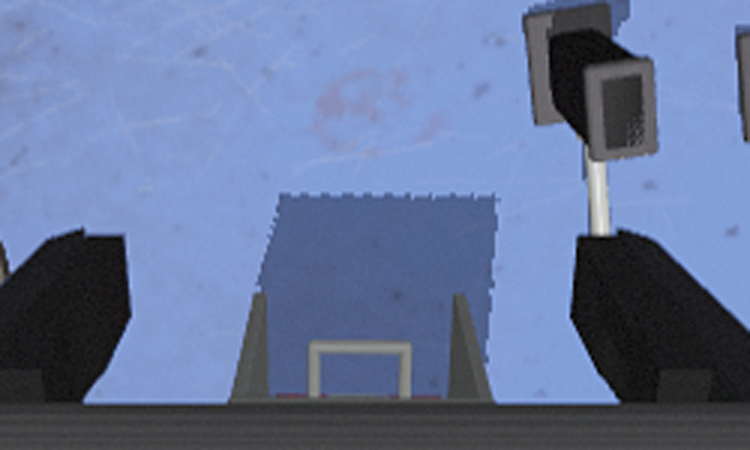

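Closer view: the front bar is centred at crop (361,347), with ends at 313 and 408. The wall front feet are at about (256,293) and (463,293).

Run:
```python
from h import *
c=np.load("c3.npy",allow_pickle=True).item()
f=lambda u,v,z: ray(c,(140+u/3,150+v/3),z)
L,Rr,M=f(313,347,20),f(408,347,20),f(361,347,20)
wl,wr=f(254,293,0),f(465,293,0)
print(L,Rr,M,wl,wr,(wl+wr)/2)
for p in (Rr-L,wr-wl): print(np.arctan2(-p[0],p[1]),np.linalg.norm(p))
for eye in [(636,213),(646,208)]: print(f(0,0,0) is None, solve_ik([eye[0]-120,eye[1]+16,110],R(1.44)))
```

```text
[616.9 194.7  20. ] [622.5 237.5  20. ] [619.8 216.3  20. ] [597.  168.6   0. ] [609.9 267.4   0. ] [603.45 218.     0.  ]
-0.1301020577099655 43.164800474460684
-0.12983234547156894 99.63859693913798
False [ 2.10187851e-01  5.45556024e-01  1.54911565e+00 -4.44089210e-16
  1.04692098e+00 -1.22981215e+00]
False [ 1.97740337e-01  5.59212023e-01  1.52580664e+00 -4.44089210e-16
  1.05657399e+00 -1.24225966e+00]
```

Run:
```python
from h import *
robot.movel([524.5,411.5,200],max_speed=200,rotation=R(np.pi/2+0.08))
robot.movel([524.5,411.5,100],max_speed=150)
print(robot.movel([524.5,411.5,50],max_speed=60,max_force=12))
effector.grasp()
s=sensors.sense();print(s["clock"],s["ee_pos"],s["opening"],s["gripper_force"])
robot.movel([524.5,411.5,160],max_speed=120)
u=np.array([np.cos(-.13),np.sin(-.13),0]); E=np.array([641,212.5,0])
p=E-190*u
robot.movel([*p[:2],160],max_speed=160,rotation=R(np.pi/2-.13))
robot.sleep(.2)
s=sensors.sense();print(s["clock"],s["ee_pos"],s["opening"],p)
for n in ("scene","side"):
    im=eyes.grab_frame(n); cv2.imwrite(f"pics/{n}1.png",im)
    c=eyes.calibration(n); print(n,proj(c,p+[0,0,160-5+5+19]),proj(c,p+120*u+[0,0,112]))
a=cv2.imread("pics/scene1.png")[110:310,160:360]; b=cv2.imread("pics/side1.png")[100:300,200:400]
cv2.imwrite("pics/m1.png",np.hstack([cv2.resize(x,(400,400),interpolation=cv2.INTER_CUBIC) for x in (a,b)]))
```

```text
False
8.9667 [524.42035672 411.51310975  49.90691412] 21.778056205452607 29.76201854646206
11.5583 [452.66786825 237.47810563 159.88128544] 21.844336452300404 [452.60324019 237.1304871    0.        ]
scene [158.3 124.8] [206.1 179. ]
side [227.4 170.8] [279.8 183.9]
```

View pics/m1.png

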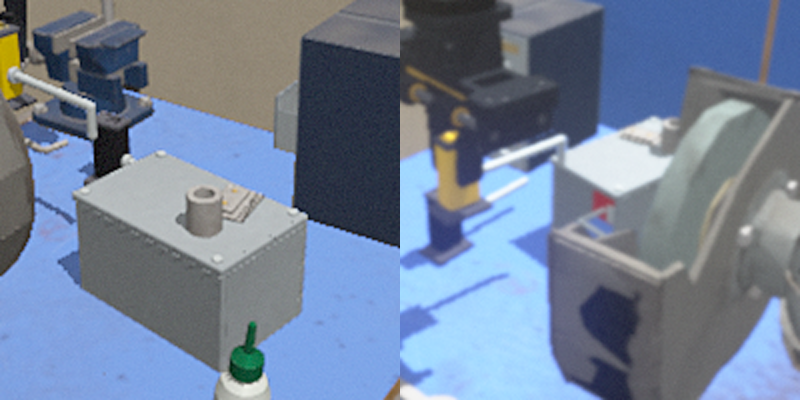

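The hook is held squarely: its tip shows at scene pixel (206,178), against a predicted (206,179), and the side view matches. Next I'll insert the rod and hook the eye.

Run:
```python
from h import *
u=np.array([np.cos(-.13),np.sin(-.13),0]); E=np.array([641,212.5,0]); Q=E-120*u
at=lambda d,h:(Q+d*u+[0,0,50+h])
robot.movel(at(-70,33),max_speed=100)
print("in",robot.movel(at(1,33),max_speed=50,max_force=10))
print("down",robot.movel(at(1,5),max_speed=30,max_force=8))
s=sensors.sense();print(s["clock"],s["ee_pos"],s["ft_force"])
cv2.imwrite("pics/side2.png",cv2.resize(eyes.grab_frame("side")[100:300,200:400],(600,600),interpolation=cv2.INTER_CUBIC))
```

```text
in False
down False
15.225 [523.12287234 227.94449775  55.21662307] [ 0.15568256  0.05530589 -1.1094156 ]
```

View pics/side2.png

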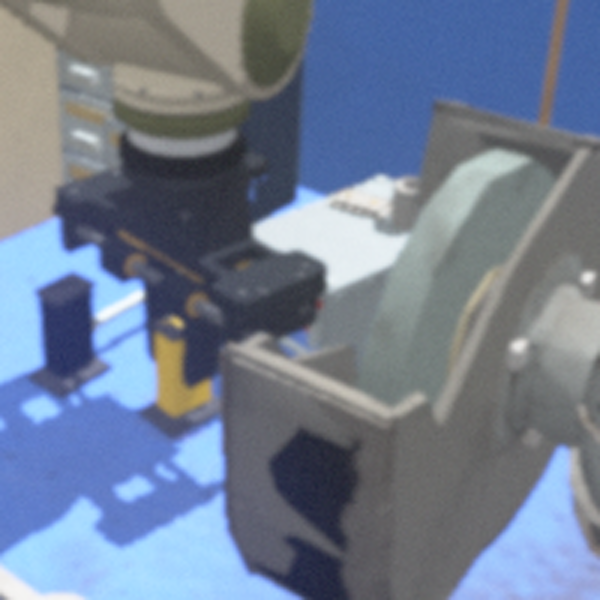

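The hook is in and lowered without resistance, and the handle at (185,370) is clear of everything. Now the pull.

Run:
```python
from h import *
u=np.array([np.cos(-.13),np.sin(-.13),0]); E=np.array([641,212.5,0]); Q=E-120*u
at=lambda d,h:(Q+d*u+[0,0,50+h])
for d in (-30,-87):
    r=robot.movel(at(d,5),max_speed=40,max_force=15); s=sensors.sense();print(r,s["clock"],s["ee_pos"],s["ft_force"]@u)
d=(s["ee_pos"]-Q)@u; print("d",d)
robot.movel(at(d+7,5),max_speed=40)
robot.movel(at(d+7,60),max_speed=60)
robot.movel(at(d-20,110),max_speed=120); robot.sleep(.1)
cv2.imwrite("pics/side3.png",cv2.resize(eyes.grab_frame("side")[100:300,200:400],(600,600),interpolation=cv2.INTER_CUBIC))
cal=eyes.calibration("wrist"); np.save("c4.npy",cal,allow_pickle=True); cv2.imwrite("pics/w4.png",cv2.resize(eyes.grab_frame("wrist"),(800,600)))
```

```text
False 16.2 [492.24922369 231.9327338   55.00296011] -0.329595909006097
False 17.775 [435.78619636 239.26377764  54.97312219] 0.8824155712423323
d -86.95168711950734
```

View pics/side3.png

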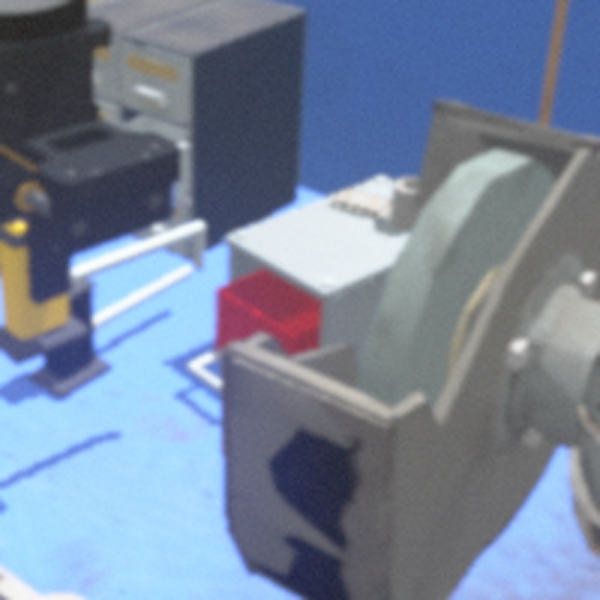

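The tray is out: the red body stands in front of the box and the eye's corner is at (192,362). I'll check the distance, then return the hook to its old spot.

Run:
```python
from h import *
u=np.array([np.cos(-.13),np.sin(-.13),0])
p=ray(eyes.calibration("side"),(200+192/3,100+362/3),20); print("bar corner",p,"ahead of start bar by",-(p-[622,215.5,20])@u)
T=[524.5,411.5]; ry=R(np.pi/2+.08)
robot.movel([430,240,165],max_speed=150)
robot.movel([*T,165],max_speed=150,rotation=ry)
robot.movel([*T,70],max_speed=120)
print(robot.movel([*T,48.5],max_speed=20,max_force=4)); s=sensors.sense();print(s["ee_pos"],s["ft_force"])
effector.open_jaws(); robot.sleep(.3)
robot.movel([*T,120],max_speed=60)
robot.movel([*T,200],max_speed=150)
robot.movel([430,240,230],max_speed=200); robot.sleep(.2)
a=eyes.grab_frame("scene")[110:310,160:360]; b=eyes.grab_frame("side")[100:300,150:350]
cv2.imwrite("pics/m5.png",np.hstack([cv2.resize(x,(400,400),interpolation=cv2.INTER_CUBIC) for x in (a,b)]))
print(sensors.sense()["clock"])
```

```text
bar corner [557.3 249.6  20. ] ahead of start bar by 68.57457878667843
True
[524.38141161 411.47746612  49.85764506] [-0.60542049 -0.41276826  4.66836183]
28.3833
```

View pics/m5.png

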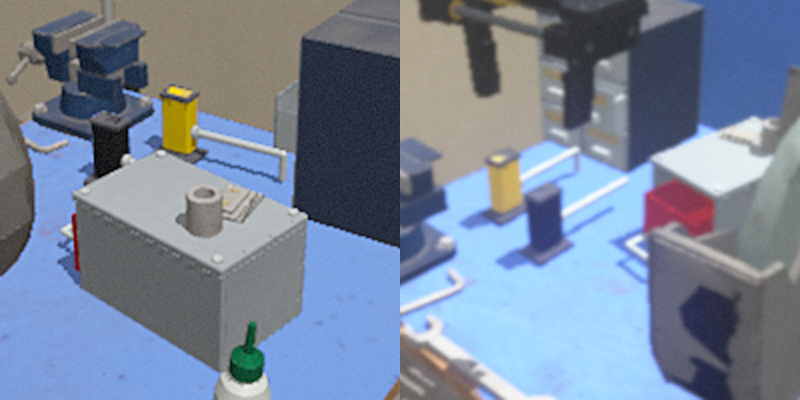

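```bash
python3 -c "
from h import *
print(robot.hand_in())"
```

```text
the job is handed in; nothing more can be done
None
```

The job is handed in at about 28 s of the 54 s allowed: the tray is drawn out about 70 mm by my estimate (57 mm clears the ledge), the hook stands upright on its foot where it began, away from the eye, and the pusher was left alone.

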